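Put the abacus away and shut the desk cupboard

TASK

Put the abacus away: with the cupboard door still wide open, slide the abacus, standing upright, straight in until it meets the back panel. Then push the door shut, without slamming it, until it snaps fully home on its ball catch, and leave it shut. Do not knock the other things on the desk about.

Things in the scene. Friction and masses are not known exactly. Their poses are not given: they have to be found in the camera images.
- cupboard: Low brown wooden cupboard, no floor, fixed on the desk, 210 deep (x) x 240 wide (y) x 136 high mm. Origin: centre of its underside. x points from the open front (x = -105 mm) to the back panel (inner face x = +95 mm); side walls' inner faces at y = +-110 mm. The 12 mm roof (124 to 136 mm up) starts 50 mm behind the front plane: the first 50 mm inside are open from above.
- cupboard_front (a point): Middle of the cupboard's front plane at desk height; same axes as the cupboard. A sprung steel catch ball (16 mm) sticks out of the right (-y) wall 4 to 20 mm behind the front plane, 75 mm up, reaching in to y = -99 mm.
- door (a joint): Door angle, rad: 0 = fully shut; grows as it opens towards the robot; starts 1.1 to 1.45. It stays where left (hinge friction 0.04 N m) except near the catch: below about 0.095 the catch pushes back with up to about 0.9 N m (6 N if pushed 150 mm from the hinge); at about 0.042 it snaps over and pulls the door to its stop at 0. Left between these the door springs out again.
- door_hinge (a point): On the vertical hinge axis, left (+y) end of the cupboard's front plane, 65 mm up. Axes turn with the door: -y runs to the free edge, -x is outward normal to the outer face, which lies 12 mm out from here. The door is a brown wooden panel 238 wide, 12 thick, from 6 to 124 mm above the desk.
- door_edge (a point): Middle of the free edge on the door's outer face, 65 mm up; turns with the door. A brass knob 26 mm wide stands 22 mm out of the outer face 205 mm from the hinge, 35 mm up. A steel ball (16 mm), held up to 29 mm in from the inner face, 215 mm from the hinge, 75 mm up, meets the catch.
- abacus: Loose upright wooden counting frame, 0.25 to 0.5 kg: base 170 long (x) x 50 wide x 12 mm; end boards 44 wide, 100 mm high, outer faces 85 mm from the middle. Origin: centre of underside; x points into the cupboard. Starts 70 to 110 mm out of the front plane, turned up to 0.1 rad. All the way in, its origin is 10 mm beyond the cupboard's in cupboard x, near end 30 mm behind the front plane.
- abacus_front (a point): Middle of the outer face of the abacus's near (robot side) end board, 85 mm above the desk.
- notebook: Grey notebook 94 x 154 x 18 mm lying on the rear part of the cupboard roof; leave it alone. Origin: centre of its underside.
- cup: Green ceramic cup, 80 mm wide, 90 mm high, standing to the right of the cupboard; leave it alone. Origin: centre of its underside.
- paperweight: Clear acrylic block 80 x 80 x 30 mm on the desk, front right; leave it alone. Origin: centre of its underside.

How it is judged:
On the way, in this order (a step that is already met when the one before it is completed fails the run):
1. the abacus stands upright all the way in, within 12 mm of the back panel, while the door is still open by more than 0.6 rad (x of abacus in the frame of cupboard above -0.002 m and angle between abacus's own z axis and vertical below 0.1 rad and value of joint door above 0.6 rad), for 0.2 s.
2. the door is shut on its catch (within 0.015 rad of fully shut) (value of joint door below 0.015 rad), for 0.2 s.
At the end, for the whole second after the job is handed in: The door is fully shut on its catch (within 0.015 rad), let go of, and the abacus stands upright (within 0.1 rad) and still in the cupboard within 12 mm of the back panel (value of joint door below 0.015 rad and x of abacus in the frame of cupboard above -0.002 m and angle between abacus's own z axis and vertical below 0.1 rad and linear speed of abacus below 0.02 m/s); the robot touches nothing.
It fails at once if the door is slammed: it turns shut faster than 2.5 rad/s before it reaches the catch (value of joint door above 0.12 rad and velocity of joint door below -2.5 rad/s).
It fails at once if the abacus is tipped by more than 0.4 rad (angle between abacus's own z axis and vertical above 0.4 rad).
It fails at once if the notebook, cup or paperweight is moved by more than 30 mm (distance of any of notebook, cup, paperweight from where it was at the start of the episode above 0.03 m).
It also fails if it takes over 54 s, if anything falls off the work surface, if the arm or the gripper's body presses on something with over 40 N, if the wrist force passes 120 N, or if a joint passes its speed limit or range.

ROBOT

A 7-joint arm with a two-finger parallel gripper is mounted at the origin on the work surface. World frame = base frame: x ahead of the robot, y to its left, z up, the work surface at z = 0. Lengths are in m, angles in rad, forces in N, time in s.
With the tool pointing down it reaches from about 0.35 to 0.9 m from the base axis. Payload 8.1 kg.
Tool frame: the origin (TCP) lies on the centre line of the jaws, within the pads' length; the fingertips stand 19 mm ahead of it and the grasp point (between the pads) is the TCP (arm.tip_reach is the distance from the TCP to the fingertips, in m); z points along the fingers, y is the line along which they close (so a half turn about z gives the same grasp; the last joint's range is limited). The gripper opens to 92 mm and grips with 3 to 60 N. Pads are 19 mm wide; open, the fingers measure 130 mm over their backs; the gripper's body (75 mm by 190 mm) begins 47 mm behind the grasp point.
Start: joints at [-1.223, 0.434, 0.025, 1.573, -0.012, 1.134, -0.075], TCP at [0.272, 0.563, 0.246] pointing down, gripper open.
Joint ranges: [-2.62, 2.62], [-0.44, 2.09], [-1.27, 1.32], [0.08, 2.57], [-1.32, 4.46], [0.12, 2], [-2.74, 2.74]. Speed limits (rad/s): [2.22, 2.22, 3.01, 3.01, 3.14, 3.14, 3.14].

INTERFACE

Orientations are given as a rotation vector (axis times angle).
In Python, from cell import arm gives the robot as it stands.
- The arm moves only by the tool arm_command, never from a script. Its argument "targets" is a list that holds one entry, the list of rows, each a list of 6 numbers: the shift along the tool's x, y, z in m, then the turn, a rotation vector about the tool's x, y, z in rad. A call has 1 to 10 rows; each row shifts and turns the commanded pose from where the row before left it, along the tool's axes as they then stand; what a row does not reach is not made up. A row lasts 1/8 s, in which the tool goes at most 62.5 mm and 10.7 degrees, less where a joint would pass 70% of its speed; a pose out of reach is approached as far as the arm can. A call with a gripper value outside its range is refused whole. "jaw" is the finger opening in m, from 0 to 0.0918, set as the call begins (left out, the last holds). The fingers move at their own pace and stop on an object; "newtons" is the grip in N (left out, the last holds). Time passes only in rows, so rows that do not move let the fingers close. It gives the time, the measured TCP pose, the force, the opening and the grip force at its end, in the units of the state.
- arm.observe(): the state, without advancing time (a new reading comes with each control period).
- arm.get_image(name): name is "side" or "top" or "wrist"; returns a dict with "pixels" (384x512x3 uint8, red, green, blue), "z_map" (384x512 float32, m along the optical axis (not along the pixel's ray), 0 where there is no reading), "fx", "fy", "cx", "cy" (pixels), "dist" ([k1, k2, p1, p2, k3] as OpenCV has them; the pictures are not rectified), "xyz" and "rotation" of the camera in the world; the wrist camera has in their place "T_tool_cam" (4x4, takes a point from camera to tool coordinates, whose origin is the TCP and whose axes are the flange's). Camera axes: x right, y down, z forward; pixel columns grow to the right and rows downward; lengths in m; the calibration is good to about 2 mm. A picture is of the moment at which its call begins: read the wrist's pose just before it.
- arm.sign_off(): hands the job in; it is judged then, once.
The state is a dict: "clock": time; "joints": joint angles; "dq": joint speeds; "joint_efforts": joint torques, N m; "position": TCP position; "ee_rot": TCP orientation; "force": force on the tool from outside, world axes, zero at the start; "ft_torque": the same for the moment, N m; "width": opening from 0.0 (shut) to 1.0 (fully open); "gripper_force": force on a finger pad.
Only numpy, scipy, OpenCV 4.12 (cv2) and the standard library are available. Lean on these libraries where they do the work, as an engineer would, in place of code of your own. Each camera call takes 0.05 s, during which the arm holds its last target. There are 200 camera calls.

## Working session

There is one attempt and no reset: what is moved stays moved. The work goes in short steps, Python scripts to look and compute and a tool call to move; the robot and the scene stay as the last step left them, time stands still between calls to the robot, and variables do not carry over. Pictures are saved under pics/ and viewed, at most 10 in all, crops included, and the job is handed in when it is done.

Besides the shell and the picture viewer there is one more tool, called as a command line: name --argument value ..., lists and objects as JSON in quotes. arm_command: Moves the arm, as the interface text tells. Its arguments: {"type":"object","properties":{"targets":{"type":"array","items":{"type":"array","items":{"type":"array","items":{"type":"number"}}}},"jaw":{"type":"number"},"newtons":{"type":"number"}},"required":["targets"]}

```bash
mkdir -p pics; ls
cat > h.py <<'E'
import numpy as np, cv2
from cell import arm
from scipy.spatial.transform import Rotation as R
def cam(n):
    im=arm.get_image(n); return im
def pts(im):
    h,w=im['z_map'].shape
    K=np.array([[im['fx'],0,im['cx']],[0,im['fy'],im['cy']],[0,0,1]])
    u,v=np.meshgrid(np.arange(w),np.arange(h))
    p=cv2.undistortPoints(np.stack([u,v],-1).reshape(-1,1,2).astype(np.float64),K,np.array(im['dist'],float)).reshape(h,w,2)
    z=im['z_map'][...,None]
    P=np.concatenate([p*z,z],-1)
    r=np.array(im['rotation'],float)
    if r.shape!=(3,3): r=R.from_rotvec(r).as_matrix()
    P=P@r.T+np.array(im['xyz'])
    P[im['z_map']==0]=np.nan
    return P
E
python3 - <<'E'
from h import *
o=arm.observe(); print(o)
for n in('top','side'):
    im=cam(n); cv2.imwrite(f'pics/{n}0.png',im['pixels'][...,::-1]); np.savez(n+'0.npz',P=pts(im),px=im['pixels'])
    print(n,im['xyz'],im['rotation'],im['fx'])
E
```

```text
pics
{'clock': 0.0, 'joints': array([-1.22259106,  0.43521939,  0.02500104,  1.57414035, -0.0115971 ,
        1.13400394, -0.07512735]), 'dq': array([ 1.47110089e-03,  2.05672405e-04, -2.49998568e-04, -2.06950318e-03,
       -2.15569203e-04, -1.10937696e-05, -6.88451852e-04]), 'joint_efforts': array([-1.01936777e-03, -6.67845011e+01,  9.84970629e-01, -3.14467585e+01,
       -6.04436500e-02,  4.32185177e-02,  2.13864505e-04]), 'position': array([0.27215232, 0.56207187, 0.24493079]), 'ee_rot': array([-7.02282906e-01, -3.06188056e+00,  2.53365922e-03]), 'force': array([-0.03928782,  0.39525509,  0.17967958]), 'ft_torque': array([ 0.04684769, -0.03520495,  0.00948756]), 'gripper_force': 0.0, 'width': 1.0018980856855226}
top [ 0.46792239 -0.09723352  1.24178941] [-2.15164013  2.16688829 -0.1493505 ] 466.9505249669585
side [ 0.00083441 -0.29463741  0.7553868 ] [-1.99914306  1.4577491  -0.57629863] 408.77663035455987
```

View pics/top0.png

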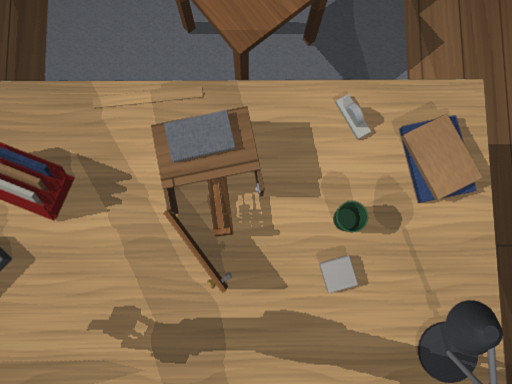

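View pics/side0.png

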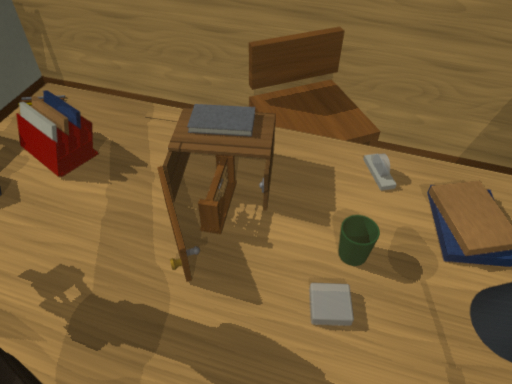

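Top view: the cupboard roof has corners at about (152,125), (247,108), (260,165) and (165,186). The abacus runs from (210,178) to (232,234), and the door from (168,210) to (225,288) with its knob at (212,285). The cup is at (350,217) and the paperweight at (338,273). The side view shows the same layout.

Run:
```python
from h import *
d=np.load('top0.npz');P=d['P'];s=np.load('side0.npz');S=s['P']
z=P[...,2]
v,u=np.mgrid[:384,:512]
def rect(m,name,Q=P):
    m=m&(cv2.morphologyEx(m.astype(np.uint8),cv2.MORPH_OPEN,np.ones((2,2)))>0)
    n,l,st,_=cv2.connectedComponentsWithStats(m.astype(np.uint8)); 
    k=1+np.argmax(st[1:,4]); q=Q[l==k]
    r=cv2.minAreaRect(q[:,:2].astype(np.float32)); print(name,len(q),np.round(q.mean(0),4),[np.round(a,4) for a in r]); print(np.round(cv2.boxPoints(r),4).tolist())
    return q
box=(u>140)&(u<275)&(v>95)&(v<300)
rect(box&(z>.126)&(z<.175)&(v<190),'roof+notebook')
rect(box&(z>.126)&(z<.175)&(v<216),'roof+walls')
rect(box&(z>.085)&(z<.118)&(u>203)&(u<240)&(v>165)&(v<245),'abacus')
rect(box&(z>.105)&(z<.135)&(v>203)&(v<300)&(u<232),'door')
rect((z>.07)&(z<.11)&(u>320)&(u<380)&(v>190)&(v<240),'cup')
rect((z>.02)&(z<.05)&(u>310)&(u<365)&(v>245)&(v<300),'pw')
for a in [(234,232),(230,212),(225,234),(215,234),(212,180),(225,288),(168,211),(172,205),(261,190)]:
    print(a,np.round(P[a[1],a[0]],3))
```

```text
roof+notebook 6242 [0.7238 0.0068 0.1426] [array([0.727 , 0.0076]), array([0.1577, 0.2378]), np.float64(11.2513)]
[[0.6265000104904175, 0.1088000014424324], [0.6729000210762024, -0.12449999898672104], [0.8276000022888184, -0.09369999915361404], [0.7811999917030334, 0.1395999938249588]]
roof+walls 6242 [0.7238 0.0068 0.1426] [array([0.727 , 0.0076]), array([0.1577, 0.2378]), np.float64(11.2513)]
[[0.6265000104904175, 0.1088000014424324], [0.6729000210762024, -0.12449999898672104], [0.8276000022888184, -0.09369999915361404], [0.7811999917030334, 0.1395999938249588]]
abacus 370 [ 0.5768 -0.0239  0.0995] [array([ 0.5861, -0.0292]), array([0.1358, 0.0392]), np.float64(1.3964)]
[[0.5177000164985657, -0.01119999960064888], [0.5185999870300293, -0.05050000175833702], [0.6543999910354614, -0.047200001776218414], [0.6535000205039978, -0.007899999618530273]]
door 556 [0.4818 0.0353 0.1226] [array([0.4819, 0.0364]), array([0.2446, 0.0226]), np.float64(33.7948)]
[[0.37400001287460327, -0.022299999371170998], [0.3865000009536743, -0.041099999099969864], [0.5898000001907349, 0.0949999988079071], [0
[... 204 characters left out ...]
30381775, -0.3903000056743622], [0.5976999998092651, -0.34389999508857727], [0.5231000185012817, -0.3433000147342682]]
pw 915 [ 0.4171 -0.3265  0.0297] [array([ 0.4171, -0.3274]), array([0.0775, 0.0789]), np.float64(15.249)]
[[0.3693999946117401, -0.2994999885559082], [0.39010000228881836, -0.37560001015663147], [0.4648999869823456, -0.35519999265670776], [0.4440999925136566, -0.2791000008583069]]
(234, 232) [ 0.527 -0.057  0.004]
(230, 212) [ 0.579 -0.047  0.009]
(225, 234) [ 0.52  -0.035  0.044]
(215, 234) [ 0.518 -0.014  0.099]
(212, 180) [ 0.651 -0.006  0.099]
(225, 288) [ 0.389 -0.039  0.118]
(168, 211) [0.572 0.097 0.126]
(172, 205) [0.591 0.094 0.086]
(261, 190) [ 0.622 -0.126  0.12 ]
```

```bash
cat >> h.py <<'E'
C=np.array([.7025,.0027]); Y=0.196
xc=np.array([np.cos(Y),np.sin(Y)]); yc=np.array([-xc[1],xc[0]])
def loc(p): p=np.asarray(p)[...,:2]-C; return np.stack([p@xc,p@yc],-1)
def goal(x,y,z,dyaw=None):
    "shift/turn in the tool axes to reach cupboard-frame x,y, height z, tool y at yaw Y+dyaw from cupboard y"
    o=arm.observe(); M=R.from_rotvec(o['ee_rot']).as_matrix()
    w=np.r_[C+x*xc+y*yc,z]; t=M.T@(w-o['position'])
    ty=M[:,1]; a=np.arctan2(ty[1],ty[0]); s=''
    l=loc(o['position']); print('clock',round(o['clock'],2),'tcp cup',l.round(4),'z',o['position'][2].round(4),'tilt',M[:,2].round(3))
    print('shift',t.round(4), 'tool y dir rel cupboard y (deg)',np.degrees((a-(Y+np.pi/2)+np.pi/2)%np.pi-np.pi/2).round(2),'joints',o['joints'].round(2),'F',o['force'].round(1))
def door_angle(P,lo=.105,hi=.135):
    m=(P[...,2]>lo)&(P[...,2]<hi); L=loc(P[m]); L=L[(L[:,0]<-.112)&(L[:,0]>-.36)&(L[:,1]<.115)&(L[:,1]>-.14)]
    if len(L)<30: return None
    c=L.mean(0); h=np.array([-.105,.12]); d=c-h; return len(L),c.round(4),np.arctan2(-d[0],-d[1]).round(3)
E
python3 - <<'E'
from h import *
goal(-.21,-.005,.24)
M=R.from_rotvec(arm.observe()['ee_rot']).as_matrix();print(M.round(3))
T=np.load('top0.npz')['P'];S=np.load('side0.npz')['P']
print(door_angle(T))
for n,Q in(('top',T),('side',S)):
    m=(Q[...,2]>.03)&(Q[...,2]<.108);L=loc(Q[m]);z=Q[m][:,2]
    k=(L[:,0]<-.11)&(L[:,0]>-.23)&(abs(L[:,1])<.05);L=L[k];z=z[k]
    near=L[:,0]<-.165
    print(n,k.sum(),np.percentile(L[:,0],[1,5,20]).round(4),np.percentile(L[near][:,1],[2,50,98]).round(4))
    t=z>.092
    for a in np.arange(-.19,-.11,.015):
        q=L[t&(abs(L[:,0]-a)<.0075)]
        if len(q)>3: print(round(a,3),len(q),np.percentile(q[:,1],[3,50,97]).round(4))
E
```

```text
clock 0.1 tcp cup [-0.3131  0.6326] z 0.245 tilt [-0.    -0.001 -1.   ]
shift [-0.4665 -0.4466  0.0057] tool y dir rel cupboard y (deg) -37.06 joints [-1.22  0.44  0.02  1.57 -0.01  1.13 -0.08] F [ 0.2 -0.3  0.4]
[[-0.9    0.436 -0.   ]
 [ 0.436  0.9   -0.001]
 [-0.    -0.001 -1.   ]]
(509, array([-0.2245,  0.0686]), np.float64(1.164))
top 327 [-0.1869 -0.1858 -0.1807] [-0.0184  0.0018  0.0231]
-0.19 29 [-0.0169  0.0002  0.0227]
-0.175 88 [-0.0172  0.0035  0.0229]
-0.16 41 [-0.0057  0.0019  0.0093]
-0.145 38 [-0.0064  0.001   0.0085]
-0.13 41 [-0.0073 -0.0001  0.0074]
-0.115 34 [-0.0088 -0.0007  0.0067]
side 729 [-0.1892 -0.1881 -0.1869] [-0.017   0.0035  0.0259]
-0.19 67 [-0.0158  0.0035  0.0259]
-0.175 80 [-0.0165  0.0048  0.0247]
-0.16 41 [-0.0047  0.0026  0.0109]
-0.145 37 [-0.0057  0.0014  0.0098]
-0.13 41 [-0.0071  0.      0.0088]
-0.115 29 [-0.0075 -0.0001  0.0075]
```

arm_command --targets '[[[-0.038,-0.037,0,0,0,0],[-0.038,-0.037,0,0,0,0],[-0.038,-0.037,0,0,0,0],[-0.038,-0.037,0,0,0,0],[-0.038,-0.037,0,0,0,0],[-0.038,-0.037,0,0,0,0],[-0.038,-0.037,0,0,0,0],[-0.038,-0.037,0,0,0,0],[-0.038,-0.037,0,0,0,0],[-0.038,-0.037,0,0,0,0]]]' --jaw 0.01

```text
clock: 1.35
position: [0.4533, 0.0623, 0.2457]
ee_rot: [-0.702, -3.062, -0.0]
force: [0.7, -0.4, 0.3]
width: 0.111
gripper_force: 0.0
```

arm_command --targets '[[[0,0,0,0,0,-0.13],[0,0,0,0,0,-0.13],[0,0,0,0,0,-0.13],[0,0,0,0,0,-0.13],[0,0,0,0,0,-0.127],[0,0,0,0,0,0]]]'

```text
clock: 2.1
position: [0.4529, 0.0638, 0.2455]
ee_rot: [0.306, -3.126, 0.0]
force: [0.5, -0.4, -0.7]
width: 0.11
gripper_force: 0.0
```

```bash
python3 -c "
from h import *
goal(-.217,.003,.24)"
```

```text
clock 2.1 tcp cup [-0.2329  0.1086] z 0.2455 tilt [-0.001 -0.    -1.   ]
shift [-0.016  -0.1056  0.0055] tool y dir rel cupboard y (deg) -0.04 joints [-0.45  0.16  0.22  1.98 -0.04  1.01  1.56] F [ 0.5 -0.4 -0.7]
```

arm_command --targets '[[[-0.008,-0.053,0,0,0,0],[-0.008,-0.053,0,0,0,0],[0,0,0.03,0,0,0],[0,0,0.04,0,0,0],[0,0,0.04,0,0,0],[0,0,0.035,0,0,0],[0,0,0,0,0,0]]]'

```text
clock: 2.98
position: [0.4876, -0.0369, 0.0988]
ee_rot: [0.303, -3.122, -0.0]
force: [-0.8, 0.5, 0.8]
width: 0.109
gripper_force: 0.0
```

```bash
python3 -c "
from h import *
goal(-.0845,.003,.1)
im=cam('side');cv2.imwrite('pics/s1.png',im['pixels'][80:310,120:400,::-1].repeat(2,0).repeat(2,1))"
```

```text
clock 2.98 tcp cup [-0.2185  0.003 ] z 0.0988 tilt [-0.005 -0.    -1.   ]
shift [-0.134   0.0003 -0.0018] tool y dir rel cupboard y (deg) -0.14 joints [-0.23  0.41  0.25  2.08 -0.16  0.68  1.89] F [-0.8  0.5  0.8]
```

View pics/s1.png

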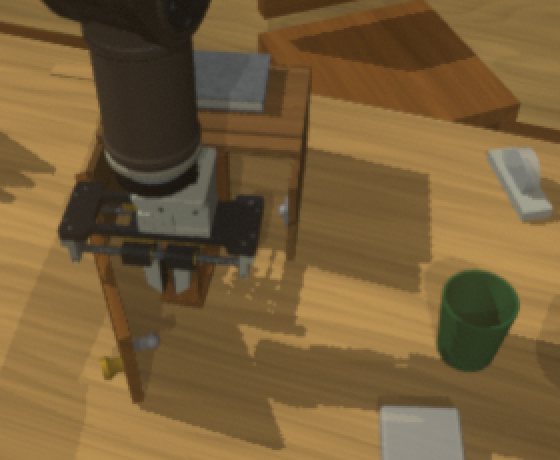

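The fingers, at about (170,275) in the crop, are just behind the abacus near end. The gripper body is clear above the door, so I can push.

arm_command --targets '[[[-0.012,0,-0.0015,0,0,0],[-0.012,0,0,0,0,0],[-0.012,0,0,0,0,0],[-0.012,0,0,0,0,0],[-0.012,0,0,0,0,0],[-0.012,0,0,0,0,0],[-0.012,0,0,0,0,0],[-0.012,0,0,0,0,0],[-0.012,0,0,0,0,0],[0,0,0,0,0,0]]]'

```text
clock: 4.28
position: [0.5972, -0.0153, 0.1023]
ee_rot: [-0.308, 3.124, -0.0]
force: [-0.9, -0.6, 0.5]
width: 0.113
gripper_force: 0.0
```

Run:
```python
from h import *
goal(-.0845,.003,.1)
for n in('top','side'):
    im=cam(n);Q=pts(im)
    if n=='side':cv2.imwrite('pics/s2.png',im['pixels'][80:310,120:400,::-1].repeat(2,0).repeat(2,1))
    else: print(door_angle(Q))
    m=(Q[...,2]>.03)&(Q[...,2]<.108);L=loc(Q[m])
    k=(L[:,0]<-.05)&(L[:,0]>-.12)&(abs(L[:,1])<.04);L=L[k];print(n,len(L),L[:,0].min().round(4) if len(L) else '')
```

```text
clock 4.28 tcp cup [-0.1067  0.0028] z 0.1023 tilt [ 0.002  0.    -1.   ]
shift [-0.0222  0.0001  0.0023] tool y dir rel cupboard y (deg) 0.05 joints [-0.24  0.55  0.25  1.81 -0.18  0.8   1.87] F [-0.9 -0.6  0.5]
(113, array([-0.2989,  0.0331]), np.float64(1.149))
top 0 
side 312 -0.12
```

View pics/s2.png

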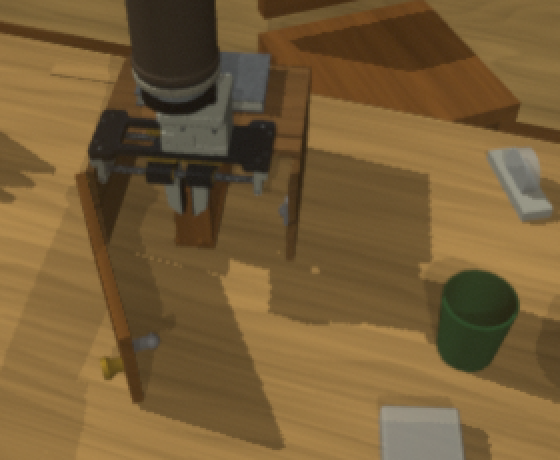

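The abacus has slid in straight; its near foot is at about (195,243) and the door is untouched. About 22 mm remain.

arm_command --targets '[[[-0.006,0,0.002,0,0,0],[-0.006,0,0,0,0,0],[-0.004,0,0,0,0,0],[-0.003,0,0,0,0,0],[-0.002,0,0,0,0,0],[0,0,0,0,0,0]]]'

```text
clock: 5.12
position: [0.6163, -0.0116, 0.1002]
ee_rot: [-0.308, 3.126, 0.0]
force: [-0.8, -0.6, -0.0]
width: 0.109
gripper_force: 0.5
```

arm_command --targets '[[[-0.002,0,0,0,0,0],[-0.002,0,0,0,0,0],[0,0,0,0,0,0]]]'

```text
clock: 5.5
position: [0.6201, -0.011, 0.1003]
ee_rot: [-0.307, 3.126, -0.0]
force: [-2.5, 0.0, 0.5]
width: 0.109
gripper_force: 1.0
```

```bash
python3 -c "
from h import *
goal(-.0845,.003,.1)"
```

```text
clock 5.5 tcp cup [-0.0835  0.0026] z 0.1003 tilt [ 0. -0. -1.]
shift [0.001  0.0004 0.0003] tool y dir rel cupboard y (deg) 0.0 joints [-0.24  0.58  0.25  1.76 -0.19  0.83  1.87] F [-2.5  0.   0.5]
```

arm_command --targets '[[[-0.0015,0,0,0,0,0],[-0.0015,0,0,0,0,0],[0,0,0,0,0,0]]]'

```text
clock: 5.88
position: [0.6201, -0.011, 0.1002]
ee_rot: [0.306, -3.121, -0.001]
force: [-13.0, -2.3, 11.1]
width: 0.111
gripper_force: 6.8
```

arm_command --targets '[[[-0.0015,0,0,0,0,0],[-0.0015,0,0,0,0,0],[0,0,0,0,0,0]]]'

```text
clock: 6.25
position: [0.6202, -0.011, 0.1]
ee_rot: [0.305, -3.116, -0.001]
force: [-24.2, -2.8, 18.9]
width: 0.105
gripper_force: 12.1
```

It is against the back panel. I'll back off, rise, and move round to outside the door.

arm_command --targets '[[[0.008,0,0,0,0,0],[0.02,0,0,0,0,0],[0.025,0,0,0,0,0],[0,0,-0.05,0,0,0],[0,0,-0.05,0,0,0],[0.05,0.03,0,0,0,0],[0.05,0.03,0,0,0,0],[0.05,0.03,0,0,0,0],[0,0,0,0,0,-0.18],[0,0,0,0,0,-0.18]]]' --jaw 0.0

```text
clock: 7.5
position: [0.4096, 0.0397, 0.201]
ee_rot: [-0.872, 3.015, 0.001]
force: [-0.2, 0.3, 0.6]
width: -0.001
gripper_force: 0.0
```

arm_command --targets '[[[0,0,0,0,0,-0.18],[0,0,0,0,0,-0.18],[0,0,0,0,0,-0.18],[0,0,0,0,0,-0.18],[0,0,0,0,0,-0.18],[0,0,0,0,0,-0.18],[0,0,0,0,0,-0.18],[0,0,0,0,0,-0.18],[0,0,0,0,0,-0.177],[0,0,0,0,0,0]]]'

```text
clock: 8.75
position: [0.4024, 0.0352, 0.1867]
ee_rot: [2.388, -1.974, -0.026]
force: [-0.9, -0.1, 0.2]
width: 0.003
gripper_force: 0.0
```

Run:
```python
from h import *
goal(-.28,.0957,.1)
im=cam('side');Q=pts(im);cv2.imwrite('pics/s3.png',im['pixels'][80:310,120:400,::-1].repeat(2,0).repeat(2,1))
m=(Q[...,2]>.03)&(Q[...,2]<.108);L=loc(Q[m])
k=(L[:,0]<-.0)&(L[:,0]>-.12)&(abs(L[:,1])<.04);L=L[k];print(len(L),np.percentile(L[:,0],[1,5,50]).round(4))
print(door_angle(Q,.117,.128)); print(door_angle(pts(cam('top'))))
```

```text
clock 8.75 tcp cup [-0.288   0.0903] z 0.1867 tilt [-0.04  -0.023 -0.999]
shift [-0.0067 -0.0117  0.0862] tool y dir rel cupboard y (deg) 89.58 joints [ 0.63  0.34 -1.04  2.07  0.36  0.98  2.72] F [-0.9 -0.1  0.2]
547 [-0.0758 -0.0752 -0.0729]
(422, array([-0.2471,  0.0609]), np.float64(1.177))
(412, array([-0.231 ,  0.0654]), np.float64(1.162))
```

View pics/s3.png

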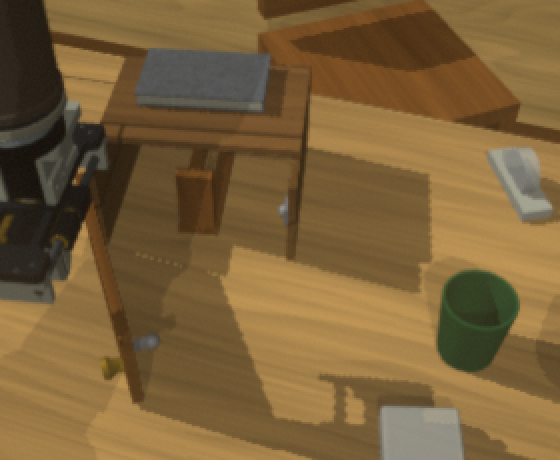

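The abacus is all the way in, with its near face 30 mm behind the front plane, and the door is still at about 1.17. Joint 7 reached its limit turning this way, so I'll turn back the other way.

arm_command --targets '[[[0,0,0,0,0,0.18],[0,0,0,0,0,0.18],[0,0,0,0,0,0.18],[0,0,0,0,0,0.18],[0,0,0,0,0,0.18],[0,0,0,0,0,0.18],[0,0,0,0,0,0.18],[0,0,0,0,0,0.18],[0,0,0,0,0,0.18],[0,0,0,0,0,0.18]]]'

```text
clock: 10.1
position: [0.4025, 0.0355, 0.1873]
ee_rot: [-0.071, -3.103, 0.044]
force: [0.2, -0.4, -0.3]
width: 0.008
gripper_force: 0.0
```

arm_command --targets '[[[0,0,0,0,0,0.18],[0,0,0,0,0,0.18],[0,0,0,0,0,0.18],[0,0,0,0,0,0.18],[0,0,0,0,0,0.18],[0,0,0,0,0,0.03],[0,0,0,0,0,0]]]'

```text
clock: 10.98
position: [0.4022, 0.0356, 0.187]
ee_rot: [-1.447, -2.763, 0.066]
force: [0.7, -0.6, 1.2]
width: 0.005
gripper_force: 0.0
```

```bash
python3 -c "
from h import *
goal(-.2796,.0957,.1)
M=R.from_rotvec(arm.observe()['ee_rot']).as_matrix();print(M.round(3)); print('tilt fix about tool axes',np.cross(M.T@M[:,2],M.T@np.array([0,0,-1])).round(4))"
```

```text
clock 10.97 tcp cup [-0.2882  0.0907] z 0.187 tilt [-0.04  -0.027 -0.999]
shift [0.0011 0.014  0.0864] tool y dir rel cupboard y (deg) -66.52 joints [ 0.18  0.21 -0.48  2.09  0.14  0.91  0.23] F [ 0.7 -0.6  1.2]
[[-0.569  0.821 -0.04 ]
 [ 0.822  0.569 -0.027]
 [ 0.    -0.048 -0.999]]
tilt fix about tool axes [-0.0479 -0.0002 -0.    ]
```

arm_command --targets '[[[0,0.01,0,-0.048,0,0],[0,0,0.03,0,0,0],[0,0,0.03,0,0,0],[0,0,0.027,0,0,0],[0,0,0,0,0,0]]]'

```text
clock: 11.6
position: [0.4088, 0.0407, 0.098]
ee_rot: [-1.457, -2.779, 0.004]
force: [-0.0, 0.2, 0.9]
width: 0.008
gripper_force: 0.0
```

```bash
python3 -c "
from h import *
goal(-.2796,.0957,.1)
M=R.from_rotvec(arm.observe()['ee_rot']).as_matrix();print('tilt fix',np.cross(M.T@M[:,2],M.T@np.array([0,0,-1])).round(4))"
```

```text
clock 11.6 tcp cup [-0.2807  0.0944] z 0.098 tilt [-0.005 -0.    -1.   ]
shift [ 0.0008  0.0015 -0.0021] tool y dir rel cupboard y (deg) -66.57 joints [ 0.13  0.35 -0.44  2.21  0.24  0.64  0.12] F [-0.   0.2  0.9]
tilt fix [-0.004  -0.0027  0.    ]
```

arm_command --targets '[[[-0.012,0,-0.002,0,0,0],[-0.01,0,0,0,0,0],[-0.014,-0.001,0,0,0,-0.08],[-0.014,-0.001,0,0,0,-0.08],[-0.014,-0.001,0,0,0,-0.08],[-0.014,-0.001,0,0,0,-0.08],[-0.014,-0.001,0,0,0,-0.08],[-0.014,-0.001,0,0,0,-0.08],[-0.014,-0.001,0,0,0,-0.08],[-0.014,-0.001,0,0,0,-0.08]]]'

```text
clock: 12.85
position: [0.5034, -0.0548, 0.1017]
ee_rot: [-0.511, -3.099, 0.001]
force: [-0.3, 0.5, 0.7]
width: 0.004
gripper_force: 0.2
```

```bash
cat >> h.py <<'E'
def polar():
    o=arm.observe(); l=loc(o['position'])-np.array([-.105,.12]); M=R.from_rotvec(o['ee_rot']).as_matrix()
    # angle of door whose outer face touches TCP at 9.5 mm: offset .0215
    r=np.hypot(*l); th=np.arctan2(-l[0],-l[1])-np.arcsin(.0215/r); print('r',r.round(4),'implied door',th.round(3))
E
python3 - <<'E'
from h import *
goal(-.2796,.0957,.1); polar()
im=cam('side');Q=pts(im);cv2.imwrite('pics/s4.png',im['pixels'][80:310,120:400,::-1].repeat(2,0).repeat(2,1))
E
```

```text
clock 12.85 tcp cup [-0.2065 -0.0177] z 0.1017 tilt [-0. -0. -1.]
shift [0.12   0.0617 0.0017] tool y dir rel cupboard y (deg) -29.94 joints [ 0.42  0.49 -0.56  1.99  0.36  0.77  0.89] F [-0.3  0.5  0.7]
r 0.171 implied door 0.509
```

View pics/s4.png

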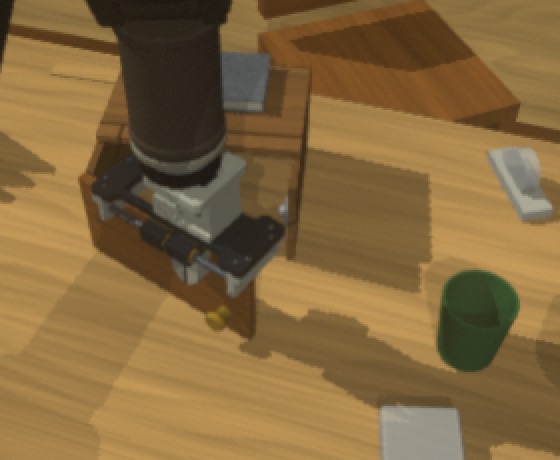

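The door follows the fingers, at about 0.5, with the knob at (217,318). I'll continue, and slow down before the catch.

arm_command --targets '[[[-0.014,-0.001,0,0,0,-0.08],[-0.014,-0.001,0,0,0,-0.08],[-0.014,-0.001,0,0,0,-0.08],[-0.01,-0.001,0,0,0,-0.06],[-0.007,-0.0005,0,0,0,-0.04],[-0.007,-0.0005,0,0,0,-0.04],[-0.007,-0.0005,0,0,0,-0.04],[-0.005,-0.0005,0,0,0,-0.03],[-0.005,0,0,0,0,-0.03],[-0.003,0,0,0,0,-0.02]]]'

```text
clock: 14.15
position: [0.5871, -0.0681, 0.1008]
ee_rot: [0.272, -3.129, -0.002]
force: [-0.2, -0.8, -0.1]
width: 0.009
gripper_force: 0.0
```

```bash
python3 -c "
from h import *
goal(-.1265,-.051,.1); polar()"
```

```text
clock 14.15 tcp cup [-0.127  -0.0469] z 0.1008 tilt [-0.     0.001 -1.   ]
shift [-0.0006 -0.004   0.0008] tool y dir rel cupboard y (deg) -1.28 joints [ 0.47  0.63 -0.66  1.77  0.47  0.9   1.35] F [-0.2 -0.8 -0.1]
r 0.1684 implied door 0.003
```

arm_command --targets '[[[-0.002,0,0,0,0,-0.01],[-0.002,0,0,0,0,0],[0,0,0,0,0,0]]]'

```text
clock: 14.52
position: [0.5885, -0.0679, 0.1005]
ee_rot: [0.286, -3.124, 0.0]
force: [-7.6, -1.6, 5.7]
width: 0.005
gripper_force: 3.8
```

```bash
python3 -c "
from h import *
goal(-.1265,-.051,.1); polar()"
```

```text
clock 14.53 tcp cup [-0.1256 -0.0471] z 0.1005 tilt [-0.005 -0.001 -1.   ]
shift [ 0.0008 -0.0039  0.0005] tool y dir rel cupboard y (deg) -0.78 joints [ 0.47  0.63 -0.66  1.77  0.48  0.91  1.36] F [-7.6 -1.6  5.7]
r 0.1683 implied door -0.005
```

It is against the stop. I'll back away and check that it stays shut.

arm_command --targets '[[[0.01,0,0,0,0,0],[0.03,0,0,0,0,0],[0.05,0,0,0,0,0],[0.04,0,-0.03,0,0,0],[0,0.04,-0.04,0,0,0],[0,0.05,-0.02,0,0,0],[0,0.05,0,0,0,0],[0,0.05,0,0,0,0],[0,0,0,0,0,0]]]'

```text
clock: 15.65
position: [0.4272, 0.0994, 0.1917]
ee_rot: [-0.296, 3.127, 0.003]
force: [-0.0, -0.2, 0.2]
width: 0.007
gripper_force: 0.0
```

Run:
```python
from h import *
im=cam('side');Q=pts(im);cv2.imwrite('pics/s5.png',im['pixels'][80:310,120:400,::-1].repeat(2,0).repeat(2,1))
m=(Q[...,2]>.05)&(Q[...,2]<.115);L=loc(Q[m]);k=(L[:,0]>-.16)&(L[:,0]<-.11)&(L[:,1]<.1)&(L[:,1]>-.115);L=L[k]
print(len(L),np.polyfit(L[:,1],L[:,0],1).round(4)); print(arm.observe()['force'].round(1))
```

```text
1818 [-0.0008 -0.1157]
[-0.3 -1.  -1. ]
```

View pics/s5.png

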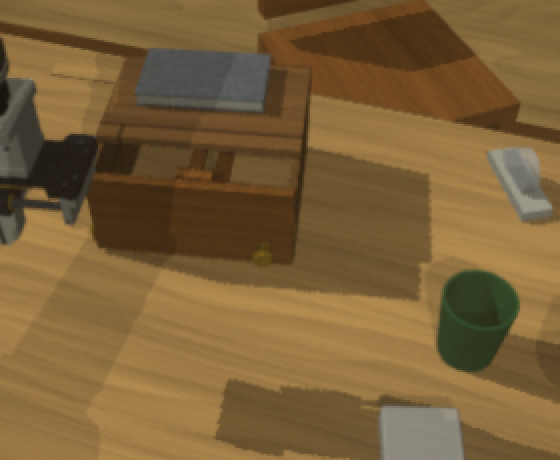

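The door is shut with its face flat (slope -0.0008), the abacus is visible inside at (195,172), and the robot touches nothing.

```bash
python3 -c "
from cell import arm
print(arm.sign_off())"
```

```text
the job is handed in; nothing more can be done
None
```

I slid the abacus upright to the back panel, pushed the door gently shut onto its catch, and handed the job in at about 16 s of the 54 s; the hand-in returned no verdict.

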